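Sort the worktop oddments into rack and trays

TASK

Put away the things lying along the front of the worktop: stand the two green-capped spice jars upright in the wooden rack, one in each well (either way round), put both the lemon and the lime down on the floor of the cork-lined fruit tray, and lay the teaspoon flat and lengthways in the felt-lined cutlery tray. Set each thing down rather than dropping it, and leave the salt shaker standing where it is.

Things in the scene. Friction and masses are not known exactly. Their poses are not given: they have to be found in the camera images.
- spice_jar_1: round spice jar of clear glass, green screw cap, 46 mm in diameter and 106 mm tall, standing loose, about 0.11 kg; the cap, 45 mm wide, is its top 20 mm, the glass below is 44 to 46 mm wide. Origin: centre of its underside; z up along its axis. Green label.
- spice_jar_2: round spice jar of clear glass, green screw cap, 46 mm in diameter and 106 mm tall, standing loose, about 0.11 kg; the cap, 45 mm wide, is its top 20 mm, the glass below is 44 to 46 mm wide. Origin: centre of its underside; z up along its axis. Green label with white and red.
- lemon_centre (a point): the centre of a loose yellow lemon, about 0.085 kg: 71 mm long (its x axis, level), 53 mm wide (y, level), 51 mm high (z up); the centre starts 25.5 mm above the worktop. At the start it lies with its length across the robot's view, turned up to 0.55 rad from the world's y axis. Pinch it across its 53 mm width. Set down, it may rock or roll a little, and a tray wall stops it.
- lime_centre (a point): the centre of a loose green lime, about 0.052 kg: 53 mm long (its x axis, level), 46 mm wide (y, level), 48 mm high (z up); the centre starts 24 mm above the worktop. Lies like the lemon; pinch it across its 46 mm width. May rock or roll a little when set down.
- teaspoon: a loose steel teaspoon lying flat, 20 g: 130 mm long (its x axis), 26 mm wide at the bowl (y), 11 mm high over all. Origin: underside at mid length; z up. At the start it lies across the robot's view, turned up to 0.4 rad from the world's y axis. Pinch it across its y axis at mid length with the fingertips almost on the worktop.
- jar_rack: light wooden jar rack, fixed, 76 mm (its x) by 150 mm (its y), 36 mm high, walls and floor 5 mm; a wall across its middle makes two square wells, each 66 mm (x) by 67 mm (y) and 31 mm deep, empty, with centres at y = +36 and -36 mm. Origin: centre of its underside; z up. Its y axis runs within 0.15 rad of the world's.
- fruit_tray: fruit tray: wider open light wooden tray with a tan cork floor, fixed, empty, 142 mm (its x) by 180 mm (its y), 24 mm high; walls and floor 5 mm, so 132 by 170 mm inside. Origin: centre of its underside; z up. Its y axis runs within 0.15 rad of the world's.
- spoon_tray: cutlery tray: narrower open light wooden tray with a grey felt floor, fixed, empty, 102 mm (its x) by 172 mm (its y), 24 mm high; walls and floor 5 mm, so 92 by 162 mm inside. Origin: centre of its underside; z up. Its y axis (length) runs within 0.15 rad of the world's.
- salt_shaker: salt shaker, a bystander among the things: round, 44 mm in diameter, 90 mm tall, clear with a grey domed top, loose. Origin: centre of its underside; z up. It stays where it is.
There are look-alikes about, which are no part of the job. Leave any turquoise look-alike of the part that bears lemon_centre alone.

How it is judged (in metres and radians):
At the end, for the whole second after the job is handed in: Each jar upright (0.12 rad) in its own well, within 15 mm of the middle; lemon and lime on the fruit tray floor, centres within 52 x 70 mm of its middle; teaspoon flat in the cutlery tray within 42 x 25 mm of its middle, 0.5 rad of its length; salt shaker within 30 mm of its start; all at rest (((x of spice_jar_1 in the frame of jar_rack between -0.016 and 0.016 m and y of spice_jar_1 in the frame of jar_rack between 0.021 and 0.052 m and z of each of spice_jar_1, spice_jar_2 in the frame of jar_rack below 0.012 m and x of spice_jar_2 in the frame of jar_rack between -0.016 and 0.016 m and y of spice_jar_2 in the frame of jar_rack between -0.052 and -0.021 m) or (x of spice_jar_1 in the frame of jar_rack between -0.016 and 0.016 m and y of spice_jar_1 in the frame of jar_rack between -0.052 and -0.021 m and z of each of spice_jar_1, spice_jar_2 in the frame of jar_rack below 0.012 m and x of spice_jar_2 in the frame of jar_rack between -0.016 and 0.016 m and y of spice_jar_2 in the frame of jar_rack between 0.021 and 0.052 m)) and angle between each of spice_jar_1, spice_jar_2, salt_shaker's own z axis and vertical below 0.12 rad and x of lemon_centre in the frame of fruit_tray between -0.052 and 0.052 m and y of lemon_centre in the frame of fruit_tray between -0.07 and 0.07 m and z of each of lemon_centre, lime_centre in the frame of fruit_tray below 0.042 m and x of lime_centre in the frame of fruit_tray between -0.052 and 0.052 m and y of lime_centre in the frame of fruit_tray between -0.07 and 0.07 m and x of teaspoon in the frame of spoon_tray between -0.042 and 0.042 m and y of teaspoon in the frame of spoon_tray between -0.025 and 0.025 m and z of teaspoon in the frame of spoon_tray below 0.013 m and angle between teaspoon's own z axis and vertical below 0.2 rad and angle between the x axis of teaspoon and the y axis of spoon_tray, either way round below 0.5 rad and distance of salt_shaker from where it was at the start of the episode below 0.03 m and linear speed of each of spice_jar_1, spice_jar_2, lemon, lime, teaspoon below 0.03 m/s); the robot touches nothing.
It fails at once if a jar, fruit or spoon is dropped (falls free of the fingers faster than 0.45 m/s, more than 40 mm above the worktop) ((contact force between the fingers and spice_jar_1 below 0.02 N and height (world z) of spice_jar_1 above 0.04 m and linear speed of spice_jar_1 above 0.45 m/s) or (contact force between the fingers and spice_jar_2 below 0.02 N and height (world z) of spice_jar_2 above 0.04 m and linear speed of spice_jar_2 above 0.45 m/s) or (contact force between the fingers and lemon below 0.02 N and height (world z) of lemon_centre above 0.07 m and linear speed of lemon above 0.45 m/s) or (contact force between the fingers and lime below 0.02 N and height (world z) of lime_centre above 0.07 m and linear speed of lime above 0.45 m/s) or (contact force between the fingers and teaspoon below 0.02 N and height (world z) of teaspoon above 0.04 m and linear speed of teaspoon above 0.45 m/s)).
It fails at once if the salt shaker is knocked over or pushed more than 30 mm (distance of salt_shaker from where it was at the start of the episode above 0.03 m or angle between salt_shaker's own z axis and vertical above 0.5 rad).
It also fails if it takes over 128 s, if anything falls off the work surface, if the arm or the gripper's body presses on something with over 40 N, if the wrist force passes 120 N, or if a joint passes its speed limit or range.

ROBOT

A 6-joint arm with a two-finger parallel gripper is mounted at the origin on a cart in front of the work surface, level with it; the furniture and walls round the work are solid. World frame = base frame: x ahead of the robot, y to its left, z up, the work surface at z = 0. Lengths are in mm, angles in rad, forces in N, time in s.
With the tool pointing down it reaches from about 350 to 875 mm from the base axis. Payload 4.2 kg.
Tool frame: the origin (TCP) lies between the finger pads; the fingertips stand 25 mm ahead of it and the grasp point (between the pads) lies 6 mm ahead of it; z points along the fingers, y is the line along which they close (so a half turn about z gives the same grasp; the last joint's range is limited). The gripper opens to 85 mm and grips with 20 to 120 N. Pads are 22 mm wide; open, the fingers measure 114 mm over their backs; the gripper's body (76 mm by 85 mm) begins 54 mm behind the grasp point. The pads swing forward as they close: fully open they stand 13 mm farther back than shut.
Start: joints at [1.495, 0.385, 0.008, 0, -1.194, -0.259], TCP at [205.33, 590.287, 256.312] pointing down, gripper open.
Joint ranges: [-3.14, 3.14], [-1.21, 2.06], [-1.07, 1.41], [-3.16, 2.05], [-2.99, -0.16], [-3.1, 3.1]. Speed limits (rad/s): [2.79, 2.79, 3.14, 3.14, 3.14, 3.14].

INTERFACE

Orientations are given as a unit quaternion [x, y, z, w].
In Python, from bench import arm gives the robot as it stands.
- The arm moves only by the shell command python3 -m pendant 'ROWS'. ROWS is JSON, a list of rows, each a list of 7 numbers: the shift along the tool's x, y, z in m, then the turn, a rotation vector about the tool's x, y, z in degrees, then the finger opening in m, from 0 to 0.0854. In form: [[x, y, z, wx, wy, wz, fingers], ...]. A call has 1 to 12 rows; each row shifts and turns the commanded pose from where the row before left it, along the tool's axes as they then stand; what a row does not reach is not made up. A row lasts 1/10 s, in which the tool goes at most 50 mm and 8.59 degrees, less where a joint would pass 70% of its speed; a pose out of reach is approached as far as the arm can. A call is refused whole if a number of a shift passes 0.05 or a number of a turn 8.59, either way. A call with a gripper value outside its range is refused whole. The fingers move at their own pace and stop on an object; the grip force is fixed at half the most. Time passes only in rows, so rows that do not move let the fingers close. It gives the time, the measured TCP pose, the force, the opening and the grip force at its end, in the units of the state.
- arm.read_state(): the state, without advancing time (a new reading comes with each control period).
- arm.get_image(name): name is "scene" or "top" or "wrist"; returns a dict with "image" (384x512x3 uint8, red, green, blue), "fx", "fy", "cx", "cy" (pixels), "xyz" and "rotation" of the camera in the world. Camera axes: x right, y down, z forward; pixel columns grow to the right and rows downward; lengths in mm; the calibration is good to about 2 mm. A picture is of the moment at which its call begins. There is no depth.
- arm.job_done(): hands the job in; it is judged then, once.
The state is a dict: "clock": time; "joints": joint angles; "joint_vel": joint speeds; "joint_efforts": joint torques, N m; "position": TCP position; "ee_rot": TCP orientation; "contact_force": force on the tool from outside, world axes, zero at the start; "wrist_torque": the same for the moment, N m; "gripper_width": finger opening in mm; "grasp_force": force on a finger pad.
Only numpy, scipy, OpenCV 4.12 (cv2) and the standard library are available. Lean on these libraries where they do the work, as an engineer would, in place of code of your own. Each camera call takes 0.05 s, during which the arm holds its last target. There are 200 camera calls.

## Working session

There is one attempt and no reset: what is moved stays moved. The work goes in short steps, Python scripts to look and compute and a shell command to move; the robot and the scene stay as the last step left them, time stands still between calls to the robot, and variables do not carry over. Pictures are saved under pics/ and viewed, at most 18 in all, crops included, and the job is handed in when it is done.

```bash
mkdir -p pics; ls; cat > h.py <<'E'
import numpy as np, cv2, json
from scipy.spatial.transform import Rotation as R
from bench import arm
def shot(n,f):
    d=arm.get_image(n); cv2.imwrite(f'pics/{f}.png',d['image'][:,:,::-1])
    c={k:np.array(v).tolist() for k,v in d.items() if k!='image'}; json.dump(c,open(f'pics/{f}.json','w')); return d
def load(f):
    d=json.load(open(f'pics/{f}.json')); d['image']=cv2.imread(f'pics/{f}.png')[:,:,::-1]; return d
def rot(d):
    r=np.array(d['rotation']); return r if r.shape==(3,3) else R.from_quat(r).as_matrix()
def ray(d,u,v,z):
    w=rot(d)@np.array([(u-d['cx'])/d['fx'],(v-d['cy'])/d['fy'],1.]); p=np.array(d['xyz']); return p+w*(z-p[2])/w[2]
def proj(d,p):
    q=rot(d).T@(np.array(p)-d['xyz']); return np.array([d['cx']+d['fx']*q[0]/q[2],d['cy']+d['fy']*q[1]/q[2]])
E
python3 - <<'E'
from h import *
for n in ('scene','top'):
    d=shot(n,n+'0'); print(n,d['fx'],d['xyz'],np.round(d['rotation'],4).tolist())
print(arm.read_state())
E
```

```text
pics
scene 443.02203034352675 [-486.16117918 -585.32824814  556.17468571] [0.7261, -0.4054, 0.2664, -0.4873]
top 462.1419794343403 [-188.51123754  -58.07795573 1383.39945693] [0.7396, -0.6254, 0.1647, -0.1867]
{'clock': 0.1, 'joints': array([ 1.49460158e+00,  3.85484449e-01,  6.76760008e-03, -4.40583166e-04,
       -1.19401348e+00, -2.58599889e-01]), 'joint_vel': array([-0.0017438 , -0.00172515,  0.00118622,  0.00201332,  0.00204583,
       -0.0003595 ]), 'joint_efforts': array([-5.99225805e-04, -3.93321776e+01,  1.88929152e+01,  4.19795930e+00,
       -2.60126559e-03,  4.64633345e-06]), 'position': array([205.18414242, 589.85730496, 255.32921128]), 'ee_rot': array([ 9.86007734e-01, -1.66696647e-01, -1.15838456e-04,  9.81632230e-04]), 'contact_force': array([ 0.3269886 ,  0.79261253, -0.01687923]), 'wrist_torque': array([ 0.03284645, -0.02602862, -0.01170269]), 'grasp_force': 0.0, 'gripper_width': 85.27533020404837}
```

View pics/top0.png

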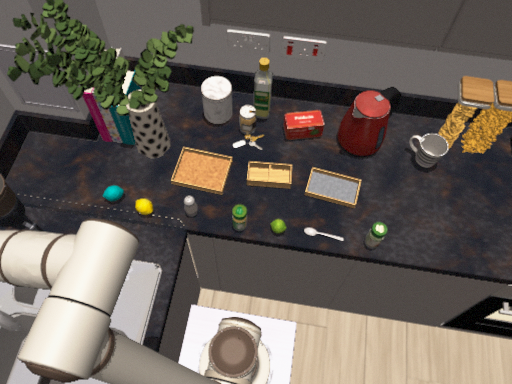

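View pics/scene0.png

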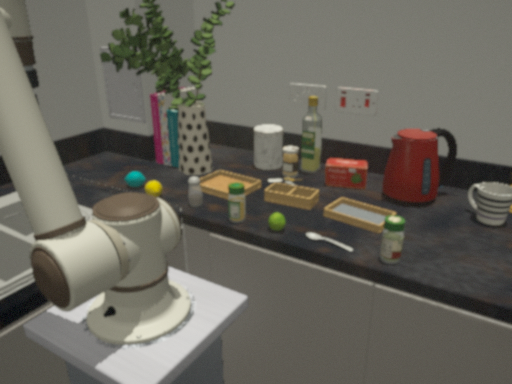

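Lemon candidates: the yellow fruit at top (144,206) and the turquoise one at (114,193). The yellow one fits the description. Jars: the green-capped ones at (239,212) and (377,230) fit; the jar at (247,118) has a different cap and sits at the back. I'll confirm these in one crop.

```bash
python3 - <<'E'
from h import *
d=load('top0'); im=d['image']
c=cv2.resize(im[105:260,90:400],None,fx=2.58,fy=2.58,interpolation=cv2.INTER_CUBIC); cv2.imwrite('pics/crop0.png',c[:,:,::-1])
hsv=cv2.cvtColor(im,cv2.COLOR_RGB2HSV)
def blob(name,lo,hi,box,z):
    m=cv2.inRange(hsv,lo,hi); k=np.zeros_like(m); x0,y0,x1,y1=box; k[y0:y1,x0:x1]=m[y0:y1,x0:x1]
    n,l,s,cc=cv2.connectedComponentsWithStats(k); i=1+np.argmax(s[1:,4]); vs,us=np.nonzero(l==i)
    P=np.array([ray(d,u,v,z)[:2] for u,v in zip(us,vs)]); C=P.mean(0); w,V=np.linalg.eigh(np.cov(P.T)); a=V[:,1]
    rc=cv2.minAreaRect(P.astype(np.float32))
    print(name,'px',us.mean().round(1),vs.mean().round(1),'area',len(us),'xy',C.round(1),'len/wid',(4*np.sqrt(w)).round(0),'ang from y',np.round(np.arctan2(-a[0]*np.sign(a[1]),abs(a[1])),2),'rect',np.round(rc[0],1),np.round(rc[1],1))
blob('lemon',(22,120,90),(35,255,255),(130,190,160,220),25.5)
blob('lime',(36,80,40),(80,255,255),(265,210,295,240),24)
blob('cap1',(40,80,20),(90,255,255),(225,200,255,235),96)
blob('cap2',(40,80,20),(90,255,255),(362,215,395,250),96)
blob('spoon',(0,0,120),(180,70,255),(300,220,350,248),5)
blob('ftray',(8,60,60),(28,255,255),(165,140,236,196),24)
blob('rack',(8,60,60),(28,255,255),(240,155,297,192),36)
blob('stray',(0,0,90),(180,255,255),(300,165,365,207),24)
blob('salt',(0,0,110),(180,60,255),(178,190,202,220),85)
E
```

```text
lemon px 143.7 205.8 area 248 xy [432.  377.4] len/wid [53. 71.] ang from y -0.64 rect [431.4 378. ] [61.2 55.7]
lime px 277.8 225.7 area 186 xy [435.9 -66.3] len/wid [51. 53.] ang from y -1.25 rect [435.7 -66.1] [49.9 48.4]
cap1 px 239.2 211.3 area 188 xy [431.1  58.7] len/wid [47. 55.] ang from y -1.34 rect [430.5  59.3] [51.7 43.5]
cap2 px 378.5 230.0 area 147 xy [ 440.1 -369.8] len/wid [52. 64.] ang from y 1.11 rect [ 442.6 -369. ] [44.  53.9]
spoon px 320.4 233.3 area 172 xy [ 441.1 -206. ] len/wid [ 24. 159.] ang from y -0.09 rect [ 436.3 -215.6] [129.   28.4]
ftray px 201.7 170.0 area 2137 xy [599.9 219.4] len/wid [182. 215.] ang from y -0.1 rect [606.4 219.4] [187.3 167.3]
rack px 269.6 174.2 area 1152 xy [615.3 -13.1] len/wid [114. 179.] ang from y 0.09 rect [616.1 -18.7] [ 99.6 169. ]
stray px 333.0 186.7 area 1554 xy [ 610.3 -230.6] len/wid [134. 201.] ang from y -0.11 rect [ 610.6 -230.4] [175.7 117.2]
salt px 188.5 200.0 area 81 xy [448.5 224.7] len/wid [33. 36.] ang from y -1.44 rect [450.1 224.9] [32.6 28.4]
```

View pics/crop0.png

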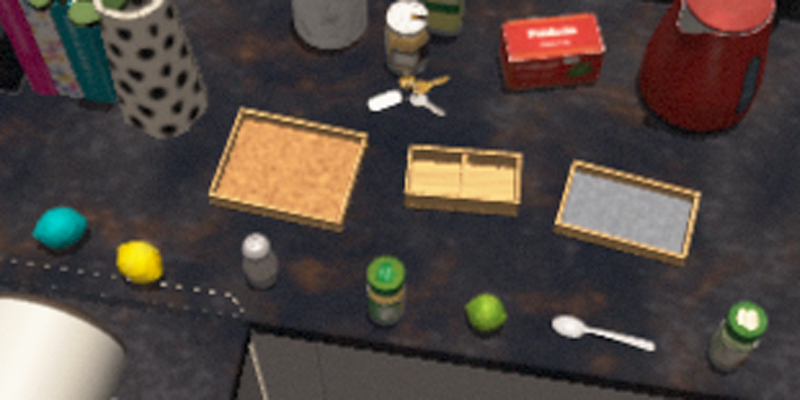

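Confirmed: the yellow fruit at crop (140,262) is the lemon and the turquoise one at (60,228) stays put. The green-capped jars are at crop (386,275) and (747,320). Moving over the lemon now, with the closing axis turned toward world x.

```bash
cat >> h.py <<'E'
def pose():
    s=arm.read_state(); M=R.from_quat(s['ee_rot']).as_matrix(); return s,np.array(s['position']),M,np.degrees(np.arctan2(M[1,0],M[0,0]))
def go(x,y,z,yaw=None):
    s,p,M,a=pose(); t=M.T@(np.array([x,y,z])-p)
    print('at',p.round(1),'yaw',round(a,1),'| tool shift mm',t.round(1),'turn z deg',None if yaw is None else round(-((yaw-a+90)%180-90),1),'w',round(s['gripper_width'],1),'t',round(s['clock'],1))
E
python3 -m pendant '[[0.0355,0.0158,0,0,0,0,0.085],[0.0355,0.0158,0,0,0,0,0.085],[0.0355,0.0158,0,0,0,0,0.085],[0.0355,0.0158,0,0,0,0,0.085],[0.0355,0.0158,0,0,0,0,0.085],[0.0355,0.0158,0,0,0,0,0.085],[0.0355,0.0158,0,0,0,0,0.085],[0.0355,0.0158,0,0,0,0,0.085]]'
python3 -m pendant '[[0,0,0,0,0,8,0.085],[0,0,0,0,0,8,0.085],[0,0,0,0,0,8,0.085],[0,0,0,0,0,8,0.085],[0,0,0,0,0,8,0.085],[0,0,0,0,0,8,0.085],[0,0,0,0,0,8,0.085],[0,0,0,0,0,8,0.085],[0,0,0,0,0,8,0.085],[0,0,0,0,0,0,0.085],[0,0,0,0,0,0,0.085]]'
python3 - <<'E'
from h import *
d=shot('wrist','w1'); print(d['fx'],d['xyz'],proj(d,[432,377,25])); go(432,377,250)
E
```

```text
clock: 0.9
position: [432.8, 376.2, 255.9]
ee_rot: [0.986, -0.167, -0.0, 0.0]
contact_force: [0.9, 0.3, 0.0]
gripper_width: 85.0
grasp_force: 0.0
clock: 2.0
position: [431.9, 377.4, 256.0]
ee_rot: [-0.701, 0.713, -0.0, -0.0]
contact_force: [-0.8, -0.0, -0.4]
gripper_width: 85.0
grasp_force: 0.0
284.3139760115261 [430.0814708  303.90985796 373.00903369] [255.87079805 169.5604146 ]
at [431.9 377.5 256. ] yaw -91.0 | tool shift mm [ 0.5 -0.1  6. ] turn z deg None w 84.7 t 2.0
```

View pics/w1.png

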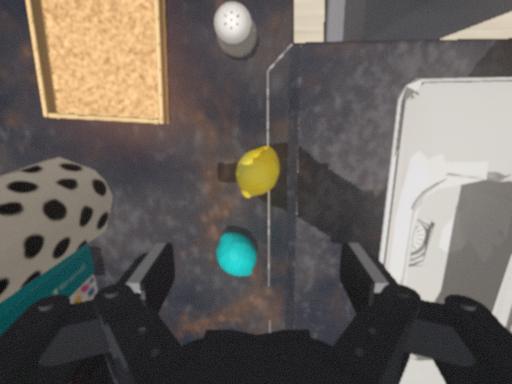

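Wrist view: lemon at (258,171), turquoise fruit at (236,254), fruit tray top left, shaker at (234,22). I'll measure the lemon, and the tray corners.

```bash
cat >> h.py <<'E'
def blob(d,name,lo,hi,box,z):
    hsv=cv2.cvtColor(np.ascontiguousarray(d['image']),cv2.COLOR_RGB2HSV)
    m=cv2.inRange(hsv,lo,hi); k=np.zeros_like(m); x0,y0,x1,y1=box; k[y0:y1,x0:x1]=m[y0:y1,x0:x1]
    n,l,s,cc=cv2.connectedComponentsWithStats(k); i=1+np.argmax(s[1:,4]); vs,us=np.nonzero(l==i)
    P=np.array([ray(d,u,v,z)[:2] for u,v in zip(us,vs)]); C=P.mean(0); w,V=np.linalg.eigh(np.cov(P.T)); a=V[:,1]
    rc=cv2.minAreaRect(P.astype(np.float32))
    print(name,'px',us.mean().round(1),vs.mean().round(1),'area',len(us),'xy',C.round(1),'axes',(4*np.sqrt(w)).round(0),'long axis yaw',np.degrees(np.arctan2(a[1],a[0])).round(1),'rect',np.round(rc[0],1),np.round(rc[1],1),round(rc[2],1))
E
python3 - <<'E'
from h import *
d=load('w1')
blob(d,'lemon',(20,120,60),(35,255,255),(225,135,295,210),25.5)
t=load('top0')
for nm,z,c in (('ftray',24,[(243,108),(368,131),(342,228),(210,197)]),('rack',36,[(407,146),(523,151),(520,204),(405,199)]),('stray',24,[(574,161),(701,192),(685,263),(556,227)])):
    P=np.array([ray(t,90+u/2.58,105+v/2.58,z)[:2] for u,v in c]); print(nm,P.mean(0).round(1),P.round(0).tolist())
go(432,377,32)
E
```

```text
lemon px 257.6 171.0 area 1776 xy [429.9 379. ] axes [53. 68.] long axis yaw 62.9 rect [429.2 379.8] [58.6 58.5] 19.5
ftray [604.1 216.9] [[682.0, 300.0], [674.0, 125.0], [522.0, 131.0], [538.0, 311.0]]
rack [621. -13.] [[652.0, 68.0], [671.0, -86.0], [589.0, -91.0], [572.0, 57.0]]
stray [ 611.4 -233. ] [[674.0, -155.0], [655.0, -325.0], [546.0, -310.0], [570.0, -142.0]]
at [431.9 377.5 256. ] yaw -91.0 | tool shift mm [ 4.00e-01 -2.00e-01  2.24e+02] turn z deg None w 84.7 t 2.0
```

```bash

python3 -m pendant '[[0,0.002,0,0,0,8.5,0.085],[0,0,0,0,0,8.5,0.085],[0,0,0,0,0,8.5,0.085],[0,0,0.045,0,0,0,0.085],[0,0,0.045,0,0,0,0.085],[0,0,0.045,0,0,0,0.085],[0,0,0.04,0,0,0,0.085],[0,0,0.025,0,0,0,0.085],[0,0,0.015,0,0,0,0.085],[0,0,0.009,0,0,0,0.085],[0,0,0,0,0,0,0.085]]' | head -3
python3 -m pendant '[[0,0,0,0,0,0,0.03],[0,0,0,0,0,0,0.03],[0,0,0,0,0,0,0.03],[0,0,0,0,0,0,0.03],[0,0,0,0,0,0,0.03],[0,0,0,0,0,0,0.03],[0,0,0,0,0,0,0.03],[0,0,0,0,0,0,0.03]]'
```

```text
clock: 3.15
position: [429.7, 377.2, 31.2]
ee_rot: [-0.525, 0.851, -0.0, -0.001]
clock: 3.95
position: [430.7, 378.3, 34.2]
ee_rot: [-0.525, 0.851, 0.0, 0.001]
contact_force: [-0.3, -1.6, 5.5]
gripper_width: 49.1
grasp_force: 61.1
```

```bash

python3 -m pendant '[[0,0,-0.02,0,0,0,0.03],[0,0,-0.04,0,0,0,0.03],[0,0,-0.04,0,0,0,0.03],[0,0,-0.04,0,0,0,0.03],[0,0,-0.03,0,0,0,0.03],[0,0,0,0,0,0,0.03]]' 
python3 - <<'E'
from h import *
t=load('top0'); print('vase',ray(t,152,157,0),ray(t,165,150,0))
d=load('w1'); print('vase w1',ray(d,110,210,100),ray(d,110,210,0))
go(607,250,200,-94)
E
```

```text
clock: 4.55
position: [431.7, 379.6, 208.4]
ee_rot: [-0.525, 0.851, 0.002, 0.006]
contact_force: [0.5, 0.0, -2.2]
gripper_width: 49.1
grasp_force: 62.2
vase [636.02642896 408.94838416   0.        ] [672.72469575 371.02012185   0.        ]
vase w1 [581.01210511 400.68155816 100.        ] [636.29622236 436.12789446   0.        ]
at [431.7 379.6 208.4] yaw -116.6 | tool shift mm [  37.4 -214.8    8.5] turn z deg -22.6 w 49.1 t 4.5
```

```bash

python3 -m pendant '[[0.0062,-0.0358,0,0,0,0,0.03],[0.0062,-0.0358,0,0,0,0,0.03],[0.0062,-0.0358,0,0,0,0,0.03],[0.0062,-0.0358,0,0,0,0,0.03],[0.0062,-0.0358,0,0,0,0,0.03],[0.0062,-0.0358,0,0,0,0,0.03],[0,0,0,0,0,-7.5,0.03],[0,0,0,0,0,-7.5,0.03],[0,0,0,0,0,-7.5,0.03],[0,0,0,0,0,0,0.03],[0,0,0,0,0,0,0.03]]' 
python3 - <<'E'
from h import *
d=shot('wrist','w2'); go(607,250,200,-94)
E
```

```text
clock: 5.65
position: [604.9, 247.8, 201.8]
ee_rot: [-0.68, 0.733, 0.0, -0.0]
contact_force: [0.5, 0.5, -0.1]
gripper_width: 49.2
grasp_force: 62.3
at [605.  247.9 202. ] yaw -94.3 | tool shift mm [-2.3 -1.9  2. ] turn z deg -0.3 w 48.9 t 5.7
```

View pics/w2.png

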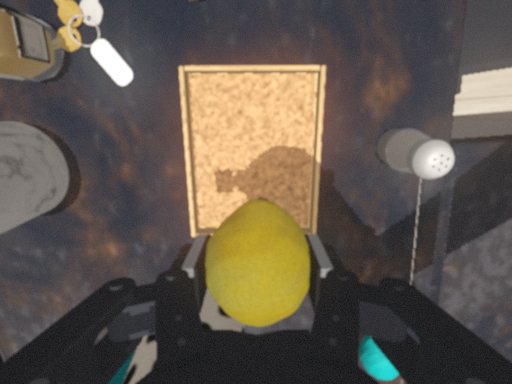

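Lemon is held; the fruit tray's rim corners are near (179,66), (327,66), (191,235) and (317,234).

```bash
python3 - <<'E'
from h import *
d=load('w2'); P=np.array([ray(d,u,v,24)[:2] for u,v in [(179,66),(327,66),(317,234),(191,235)]]); C=P.mean(0)
a,b=P[3]-P[0],P[2]-P[1]; print(P.round(0).tolist(),C.round(1),np.degrees(np.arctan2(a[1],a[0])),np.degrees(np.arctan2(b[1],b[0])))
E
```

```text
[[669.0, 131.0], [529.0, 141.0], [541.0, 315.0], [683.0, 306.0]] [605.4 223.2] 85.61391471820217 86.09727536398393
```

```bash

python3 -m pendant '[[-0.012,-0.002,0.02,0,0,0,0.03],[0,0,0.04,0,0,0,0.03],[0,0,0.04,0,0,0,0.03],[0,0,0.03,0,0,0,0.03],[0,0,0.016,0,0,0,0.03],[0,0,0.009,0,0,0,0.03],[0,0,0.004,0,0,0,0.03],[0,0,0.003,0,0,0,0.03],[0,0,0,0,0,0,0.03]]' 
```

```text
clock: 6.6
position: [608.5, 260.1, 41.1]
ee_rot: [-0.681, 0.733, -0.0, 0.001]
contact_force: [0.3, -0.8, -0.0]
gripper_width: 48.8
grasp_force: 62.3
```

```bash

python3 -m pendant '[[0,0,0.0015,0,0,0,0.03],[0,0,0,0,0,0,0.03],[0,0,0,0,0,0,0.052],[0,0,0,0,0,0,0.056],[0,0,0,0,0,0,0.06],[0,0,0,0,0,0,0.068],[0,0,0,0,0,0,0.068],[0,0,0,0,0,0,0.068],[0,0,-0.02,0,0,0,0.068],[0,0,-0.04,0,0,0,0.068],[0,0,-0.05,0,0,0,0.068],[0,0,-0.05,0,0,0,0.08]]' 
python3 - <<'E'
from h import *
go(436,-66,250,-90)
E
```

```text
clock: 7.8
position: [607.8, 259.5, 200.1]
ee_rot: [-0.681, 0.732, -0.0, -0.001]
contact_force: [1.1, -0.3, 0.9]
gripper_width: 79.6
grasp_force: 0.0
at [607.8 259.5 200.1] yaw -94.2 | tool shift mm [337.2 147.6 -49.4] turn z deg -4.2 w 79.6 t 7.8
```

```bash

python3 -m pendant '[[0.0375,0.0164,-0.0055,0,0,0,0.085],[0.0375,0.0164,-0.0055,0,0,0,0.085],[0.0375,0.0164,-0.0055,0,0,0,0.085],[0.0375,0.0164,-0.0055,0,0,0,0.085],[0.0375,0.0164,-0.0055,0,0,0,0.085],[0.0375,0.0164,-0.0055,0,0,0,0.085],[0.0375,0.0164,-0.0055,0,0,0,0.085],[0.0375,0.0164,-0.0055,0,0,0,0.085],[0.0375,0.0164,-0.0055,0,0,0,0.085],[0,0,0,0,0,-4.2,0.085],[0,0,0,0,0,0,0.085]]' 
python3 - <<'E'
from h import *
d=shot('wrist','w3'); go(436,-66,30)
blob(d,'lime',(36,80,40),(80,255,255),(215,130,300,215),24)
E
```

```text
clock: 8.9
position: [435.8, -67.0, 248.9]
ee_rot: [-0.707, 0.708, -0.0, 0.001]
contact_force: [0.5, 0.4, -0.0]
gripper_width: 84.8
grasp_force: 0.0
at [436.2 -66.4 248.7] yaw -90.1 | tool shift mm [ -0.3   0.4 218.7] turn z deg None w 84.9 t 8.9
lime px 258.4 172.6 area 1097 xy [433.2 -64.5] axes [42. 53.] long axis yaw 86.5 rect [435.  -63.7] [47.8 47. ] 38.9
```

View pics/w3.png

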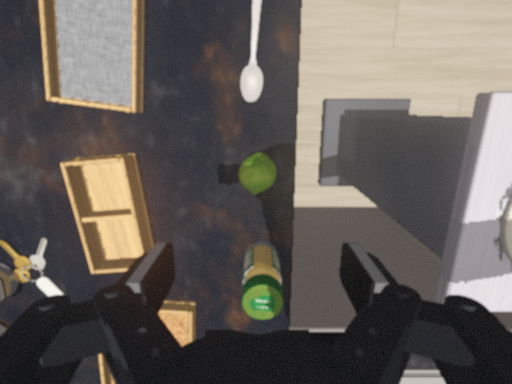

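Lime at wrist (258,172); rack at (110,213); jar 1 at (262,285). Grasping the lime.

```bash

python3 -m pendant '[[-0.0015,0.0015,0.02,0,0,0,0.085],[0,0,0.045,0,0,0,0.085],[0,0,0.045,0,0,0,0.085],[0,0,0.045,0,0,0,0.085],[0,0,0.03,0,0,0,0.085],[0,0,0.02,0,0,0,0.085],[0,0,0.008,0,0,0,0.085],[0,0,0.004,0,0,0,0.085],[0,0,0,0,0,0,0.085]]' | head -2
python3 -m pendant '[[0,0,0,0,0,0,0.03],[0,0,0,0,0,0,0.03],[0,0,0,0,0,0,0.03],[0,0,0,0,0,0,0.03],[0,0,0,0,0,0,0.03],[0,0,0,0,0,0,0.03],[0,0,0,0,0,0,0.03],[0,0,0,0,0,0,0.03]]'
python3 -m pendant '[[0,0,-0.02,0,0,0,0.03],[0,0,-0.04,0,0,0,0.03],[0,0,-0.05,0,0,0,0.03],[0,0,-0.05,0,0,0,0.03],[0,0,-0.01,0,0,0,0.03],[0,0,0,0,0,0,0.03]]'
python3 - <<'E'
from h import *
go(602,187,200,-94)
d=load('w3'); 
for nm,z,c in (('rack',36,[(61,163),(134,153),(155,241),(91,273)]),):
    P=np.array([ray(d,u,v,z)[:2] for u,v in c]); print(P.round(0).tolist())
E
```

```text
clock: 9.85
position: [435.4, -64.2, 31.5]
clock: 10.65
position: [435.5, -64.5, 32.6]
ee_rot: [0.707, -0.707, 0.001, -0.001]
contact_force: [-1.3, -0.2, 8.2]
gripper_width: 42.6
grasp_force: 59.6
clock: 11.25
position: [435.6, -64.4, 203.6]
ee_rot: [0.707, -0.707, 0.002, -0.003]
contact_force: [-0.1, 1.2, -0.8]
gripper_width: 42.5
grasp_force: 61.1
at [435.6 -64.4 203.6] yaw -90.0 | tool shift mm [-251.4 -166.4    5.1] turn z deg 4.0 w 42.5 t 11.2
[[665.0, -79.0], [578.0, -91.0], [565.0, 22.0], [655.0, 68.0]]
```

```bash

python3 -m pendant '[[-0.0359,-0.0238,0,0,0,0,0.03],[-0.0359,-0.0238,0,0,0,0,0.03],[-0.0359,-0.0238,0,0,0,0,0.03],[-0.0359,-0.0238,0,0,0,0,0.03],[-0.0359,-0.0238,0,0,0,0,0.03],[-0.0359,-0.0238,0,0,0,0,0.03],[-0.0359,-0.0238,0,0,0,4,0.03],[0,0,0,0,0,0,0.03],[0,0,0,0,0,0,0.03]]' | head -2
python3 - <<'E'
from h import *
d=shot('wrist','w4'); go(602.5,186,39,-94)
E
python3 -m pendant '[[0,0,0.02,0,0,0,0.03],[0,0,0.04,0,0,0,0.03],[0,0,0.04,0,0,0,0.03],[0,0,0.03,0,0,0,0.03],[0,0,0.016,0,0,0,0.03],[0,0,0.01,0,0,0,0.03],[0,0,0,0,0,0,0.03]]' 
```

```text
clock: 12.15
position: [600.3, 187.0, 197.7]
at [600.1 186.2 198.5] yaw -94.0 | tool shift mm [ -0.4  -3.2 159.5] turn z deg 0.0 w 42.4 t 12.2
clock: 12.9
position: [600.1, 185.4, 43.9]
ee_rot: [-0.682, 0.732, 0.0, -0.002]
contact_force: [0.9, -0.4, -0.7]
gripper_width: 42.2
grasp_force: 61.1
```

```bash

python3 -m pendant '[[0,0,0.003,0,0,0,0.03],[0,0,0.002,0,0,0,0.03],[0,0,0,0,0,0,0.03],[0,0,0,0,0,0,0.045],[0,0,0,0,0,0,0.049],[0,0,0,0,0,0,0.053],[0,0,0,0,0,0,0.062],[0,0,0,0,0,0,0.062],[0,0,-0.02,0,0,0,0.062],[0,0,-0.04,0,0,0,0.062],[0,0,-0.05,0,0,0,0.062],[0,0,-0.05,0,0,0,0.062]]' 
python3 - <<'E'
from h import *
go(431,120,250,-90)
d=load('w4')
blob(d,'x',(8,60,60),(28,255,255),(0,0,512,200),36)
E
```

```text
clock: 14.1
position: [600.9, 186.5, 201.7]
ee_rot: [-0.682, 0.731, 0.0, -0.001]
contact_force: [1.5, 0.3, -0.4]
gripper_width: 61.8
grasp_force: 0.0
at [600.9 186.5 201.7] yaw -94.0 | tool shift mm [ 78.2 164.9 -48.1] turn z deg -4.0 w 61.8 t 14.1
x px 252.1 163.2 area 10103 xy [601.7 165.5] axes [ 83. 161.] long axis yaw 175.7 rect [597.4 164.2] [ 76.8 148.2] 86.0
```

View pics/w4.png

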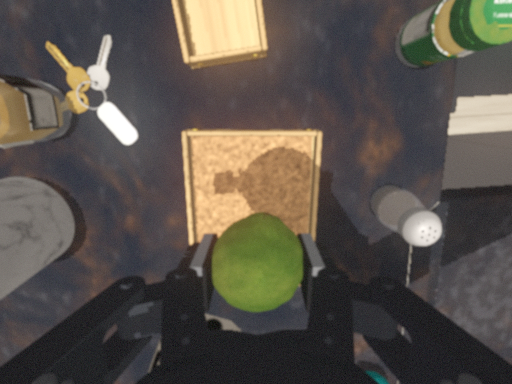

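Lime set down (w4 showed it above the cork floor). Now a look at the rack from directly above on the way to jar 1.

```bash

python3 -m pendant '[[0.0313,-0.0057,-0.012,0,0,0,0.085],[0.0313,-0.0057,-0.012,0,0,0,0.085],[0.0313,-0.0057,-0.012,0,0,0,0.085],[0.0313,-0.0057,-0.012,0,0,-4,0.085],[0,0,0,0,0,0,0.085],[0,0,0,0,0,0,0.085]]' | head -2
python3 - <<'E'
from h import *
d=shot('wrist','w5'); cv2.imwrite('pics/w5c.png',cv2.resize(d['image'][50:300,130:380],None,fx=2.4,fy=2.4)[:,:,::-1]); go(431,59,200,-90); print(d['xyz'])
E
```

```text
clock: 14.7
position: [615.3, 59.7, 248.5]
at [615.1  60.4 247.9] yaw -90.0 | tool shift mm [  1.5 184.   48. ] turn z deg -0.0 w 85.0 t 14.8
[614.5600105  -13.95734488 365.41558915]
```

View pics/w5c.png

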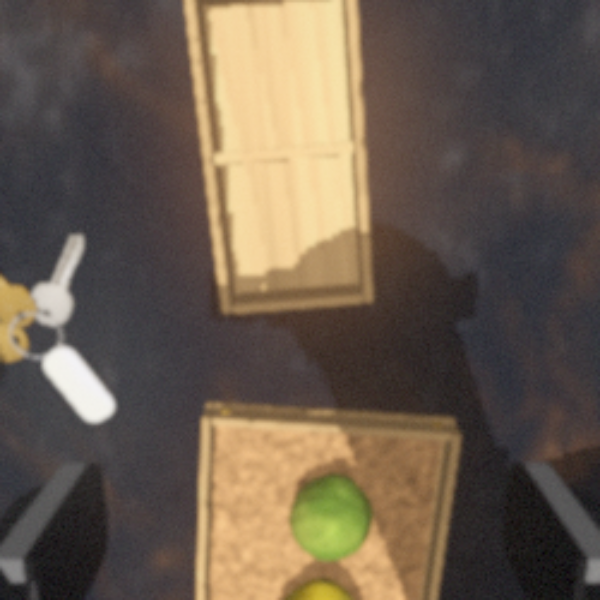

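Rack centre wall spans crop (212,158) to (366,150), with the near-end corners at (223,313) and (374,300). Lemon and lime both lie in the fruit tray.

```bash
python3 - <<'E'
from h import *
d=load('w5'); f=lambda u,v:ray(d,130+u/2.4,50+v/2.4,36)[:2]
m=(f(212,158)+f(366,150))/2; e=(f(223,313)+f(374,300))/2; print('centre',m,'end',e,e-m,np.degrees(np.arctan2(*(e-m)[::-1])), [f(*q).round(0).tolist() for q in((212,158),(366,150),(223,313),(374,300))])
w=f(366,150)-f(212,158); print(np.linalg.norm(w),np.degrees(np.arctan2(w[1],w[0])))
hs=cv2.cvtColor(d['image'].copy(),cv2.COLOR_RGB2HSV); mk=cv2.inRange(hs,(8,40,60),(30,255,255)); mk[185:]=0
n,l,s,c=cv2.connectedComponentsWithStats(mk); i=1+np.argmax(s[1:,4]); P=np.array([ray(d,u,v,36)[:2] for v,u in zip(*np.nonzero(l==i))],np.float32); print(s[i],cv2.minAreaRect(P))
b=load('w3');  print('cap w3',); blob(b,'cap',(40,120,40),(80,255,255),(235,275,290,325),106)
E
```

```text
centre [621.58841585  -7.31092732] end [617.45333446  65.50549169] [-4.1350814  72.81641901] 93.25020821854811 [[657.0, -6.0], [586.0, -9.0], [655.0, 69.0], [580.0, 62.0]]
71.70250895146901 -177.17816145142748
[  187     2   130   183 13953] ((616.141845703125, -16.456260681152344), (133.20314025878906, 196.67137145996094), 15.992018699645996)
cap w3
cap px 261.6 297.4 area 1088 xy [430.   54.1] axes [46. 55.] long axis yaw 93.9 rect [430.1  53.4] [54.1 42.2] 90.0
```

```bash

python3 -m pendant '[[0.0005,0.037,0.0116,0,0,0,0.085],[0.0005,0.037,0.0116,0,0,0,0.085],[0.0005,0.037,0.0116,0,0,0,0.085],[0.0005,0.037,0.0116,0,0,0,0.085],[0.0005,0.037,0.0116,0,0,0,0.085],[0,0,0,0,0,0,0.085]]' |head -2
python3 - <<'E'
from h import *
go(430.5,58,76,-90)
E
```

```text
clock: 15.35
position: [424.0, 56.8, 187.8]
at [424.   56.8 187.8] yaw -89.9 | tool shift mm [ -1.4  -7.4 111.7] turn z deg 0.1 w 85.0 t 15.3
```

```bash

python3 -m pendant '[[-0.001,-0.006,0,0,0,0,0.085],[0,0,0.04,0,0,0,0.085],[0,0,0.035,0,0,0,0.085],[0,0,0.025,0,0,0,0.085],[0,0,0.011,0,0,0,0.085],[0,0,0,0,0,0,0.085]]' |head -2
python3 -m pendant '[[0,0,0,0,0,0,0.03],[0,0,0,0,0,0,0.03],[0,0,0,0,0,0,0.03],[0,0,0,0,0,0,0.03],[0,0,0,0,0,0,0.03],[0,0,0,0,0,0,0.03],[0,0,0,0,0,0,0.03],[0,0,0,0,0,0,0.03]]'
python3 -m pendant '[[0,0,-0.02,0,0,0,0.03],[0,0,-0.04,0,0,0,0.03],[0,0,-0.04,0,0,0,0.03],[0,0,-0.02,0,0,0,0.03],[0,0,0,0,0,0,0.03],[0,0,0,0,0,0,0.03]]'
python3 - <<'E'
from h import *
shot('wrist','w6'); go(618.5,27.5,190,-86)
E
```

```text
clock: 15.95
position: [437.2, 59.2, 77.6]
clock: 16.75
position: [436.8, 59.0, 80.1]
ee_rot: [0.707, -0.707, 0.0, -0.001]
contact_force: [-1.6, 0.9, 6.3]
gripper_width: 43.8
grasp_force: 60.2
clock: 17.35
position: [435.8, 58.6, 198.9]
ee_rot: [-0.707, 0.707, 0.0, 0.0]
contact_force: [-1.1, -0.5, -2.0]
gripper_width: 43.8
grasp_force: 60.9
at [435.4  58.4 198.1] yaw -90.0 | tool shift mm [  30.8 -183.1    7.8] turn z deg -4.0 w 44.0 t 17.4
```

View pics/w6.png

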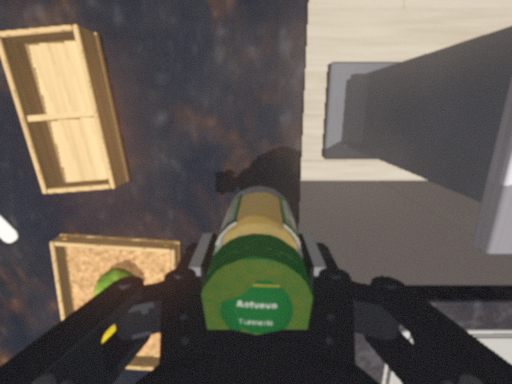

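Jar 1 is held upright. Next, check its offset in the hand, then carry it to the near well.

```bash

python3 -m pendant '[[0.0052,-0.0305,0,0,0,-1,0.03],[0.0052,-0.0305,0,0,0,-1,0.03],[0.0052,-0.0305,0,0,0,-1,0.03],[0.0052,-0.0305,0,0,0,-1,0.03],[0.0052,-0.0305,0,0,0,0,0.03],[0.0052,-0.0305,0,0,0,0,0.03],[0,0,0,0,0,0,0.03],[0,0,0,0,0,0,0.03]]'
python3 - <<'E'
from h import *
d=load('w6'); print('jar front y',ray(d,260,187,119), 'jar y est',ray(d,260,187,119)[1]+23)
shot('wrist','w7');go(618.5,27.5,84,-86)
E
```

```text
clock: 18.2
position: [619.6, 34.7, 196.3]
ee_rot: [0.731, -0.682, -0.002, 0.002]
contact_force: [-1.2, -0.5, -1.5]
gripper_width: 43.4
grasp_force: 61.2
jar front y [432.67488204  39.24669416 119.        ] jar y est 62.246694161178176
at [619.2  34.9 197. ] yaw -86.0 | tool shift mm [  7.2   0.7 113. ] turn z deg -0.0 w 43.7 t 18.2
```

View pics/w7.png

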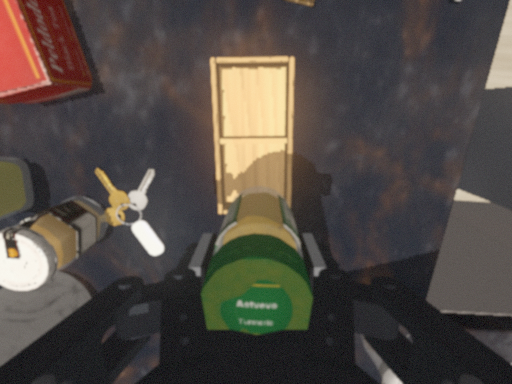

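Rack rim corners at (210,57) and (296,57), centre wall at v≈137; jar 1 hangs over the near well.

```bash
python3 - <<'E'
from h import *
d=load('w7'); 
for q in ((210,57),(296,57),(217,137),(291,137),(217,213),(254,57),(254,137)): print(q,ray(d,*q,36)[:2].round(1))
j=ray(d,258,190,117); print('jar front',j, 'floor wall base')
E
```

```text
(210, 57) [667.5 -79.3]
(296, 57) [591.2 -84.8]
(217, 137) [659.3  -9.7]
(291, 137) [588.3 -14.7]
(217, 213) [656.9  68. ]
(254, 57) [628.5 -82.1]
(254, 137) [623.8 -12.2]
jar front [618.68883408  17.28957723 117.        ] floor wall base
```

```bash

python3 -m pendant '[[0.012,0,0,0,0,0,0.03],[0,0,0.035,0,0,0,0.03],[0,0,0.035,0,0,0,0.03],[0,0,0.02,0,0,0,0.03],[0,0,0.012,0,0,0,0.03],[0,0,0.006,0,0,0,0.03],[0,0,0,0,0,0,0.03]]'
python3 -m pendant '[[0,0,0.002,0,0,0,0.03],[0,0,0.0015,0,0,0,0.03],[0,0,0,0,0,0,0.03]]'
```

```text
clock: 18.95
position: [621.2, 22.9, 91.4]
ee_rot: [0.732, -0.682, 0.0, 0.0]
contact_force: [-0.0, 0.5, -0.9]
gripper_width: 43.5
grasp_force: 61.2
clock: 19.25
position: [621.5, 23.2, 88.4]
ee_rot: [0.731, -0.682, 0.0, -0.001]
contact_force: [-0.4, 0.8, -0.9]
gripper_width: 43.6
grasp_force: 61.2
```

```bash

for i in 1; do python3 -m pendant '[[0,0,0.002,0,0,0,0.03],[0,0,0,0,0,0,0.03],[0,0,0,0,0,0,0.03]]'; done
python3 -m pendant '[[0,0,0.002,0,0,0,0.03],[0,0,0,0,0,0,0.03],[0,0,0,0,0,0,0.03]]'
```

```text
clock: 19.55
position: [621.3, 23.1, 85.8]
ee_rot: [0.731, -0.682, 0.0, -0.0]
contact_force: [0.7, 0.2, -1.2]
gripper_width: 43.9
grasp_force: 61.2
clock: 19.85
position: [621.5, 23.2, 85.2]
ee_rot: [0.732, -0.682, 0.0, -0.0]
contact_force: [-2.8, 0.1, 5.2]
gripper_width: 43.6
grasp_force: 61.8
```

```bash

python3 -m pendant '[[0,0,0,0,0,0,0.047],[0,0,0,0,0,0,0.05],[0,0,0,0,0,0,0.06],[0,0,0,0,0,0,0.075],[0,0,0,0,0,0,0.075],[0,0,0,0,0,0,0.075],[0,0,-0.03,0,0,0,0.075],[0,0,-0.04,0,0,0,0.075],[0,0,-0.05,0,0,0,0.075],[0,0,-0.04,0,0,0,0.075]]' | head -2
python3 - <<'E'
from h import *
go(441,-369,200,-90); shot('wrist','w8')
E
```

```text
clock: 20.85
position: [621.6, 23.0, 246.7]
at [621.6  23.  246.7] yaw -86.0 | tool shift mm [378.4 207.9  46.3] turn z deg 4.0 w 75.0 t 20.9
```

View pics/w8.png

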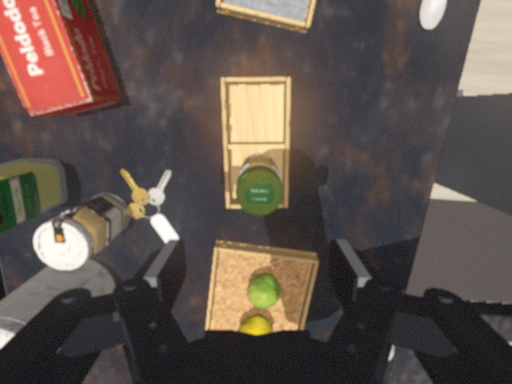

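Jar 1 stands in the near well, cap at (260,190). The empty well spans roughly (226–288, 80–142). Next, over the spoon and jar 2.

```bash
python3 - <<'E'
from h import *
d=load('w8'); print('cap top',ray(d,260,192,111))
for q in ((221,77),(292,77),(288,208),(226,208),(228,143),(288,143)): print(q,ray(d,*q,36)[:2].round(1))
go(436,-150,250,-90)
E
python3 -m pendant '[[0.037,0.04,0,0,0,0,0.085],[0.037,0.04,0,0,0,0,0.085],[0.037,0.04,0,0,0,0,0.085],[0.037,0.04,0,0,0,0,0.085],[0,0.008,0,0,0,4,0.085],[0,0,0,0,0,0,0.085],[0,0,0,0,0,0,0.085]]' | head -2
python3 - <<'E'
from h import *
d=shot('wrist','w9'); go(436,-212,250,-90)
hsv=cv2.cvtColor(d['image'].copy(),cv2.COLOR_RGB2HSV); m=cv2.inRange(hsv,(0,0,110),(180,70,255)); n,l,s,c=cv2.connectedComponentsWithStats(m)
for i in range(1,n):
    if s[i,4]>200: 
        vs,us=np.nonzero(l==i); P=np.array([ray(d,u,v,5)[:2] for u,v in zip(us,vs)],np.float32); print(s[i],cv2.minAreaRect(P))
E
```

```text
cap top [618.06725935  23.61015409 111.        ]
(221, 77) [667.  -79.5]
(292, 77) [591.1 -84.9]
(288, 208) [580.1  63.4]
(226, 208) [655.7  68.9]
(228, 143) [656.6 -10. ]
(288, 143) [588.2 -14.9]
at [624.9  23.1 254.8] yaw -85.9 | tool shift mm [159.1 200.9   1.6] turn z deg 4.1 w 75.1 t 20.9
clock: 21.6
position: [476.8, -123.1, 244.0]
at [ 477.2 -122.8  243.9] yaw -89.9 | tool shift mm [89.1 41.4 -6.2] turn z deg 0.1 w 85.1 t 21.6
[   97     0    81   154 11237] ((617.65625, -228.13890075683594), (162.21527099609375, 88.33837127685547), 82.30825805664062)
[  330     0   182   333 28892] ((255.25436401367188, -84.45449829101562), (218.9960174560547, 501.90093994140625), 14.657759666442871)
[ 273   32   28  118 1520] ((442.0848083496094, -213.05355834960938), (29.53053855895996, 130.154296875), 0.5360422730445862)
[312  82  17  21 221] ((401.205810546875, -215.79844665527344), (18.39208984375, 22.581289291381836), 15.216111183166504)
[ 323  183   60   41 1517] ((347.8171081542969, -76.56078338623047), (81.16902160644531, 55.74467849731445), 0.16656048595905304)
[138 244  27  28 220] ((625.2496948242188, 3.170595169067383), (57.28828048706055, 11.039791107177734), 52.44267654418945)
[ 62 274  19  31 292] ((746.1574096679688, 54.662689208984375), (54.08805465698242, 23.588672637939453), 74.97724151611328)
```

View pics/w9.png

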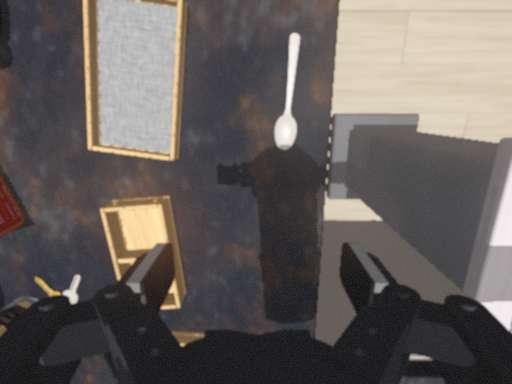

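Spoon: handle tip at (295,34), bowl end at (286,149). Cutlery tray rim corners around (84,0), (186,0), (88,150), (176,160).

```bash
python3 - <<'E'
from h import *
d=load('w9'); hsv=cv2.cvtColor(d['image'].copy(),cv2.COLOR_RGB2HSV); m=cv2.inRange(hsv,(0,0,110),(180,70,255)); m[:, :265]=0; m[:,308:]=0; m[155:]=0
rows=[(np.nonzero(m[v])[0].mean(),v,m[v].astype(bool).sum()) for v in range(30,152) if m[v].any()]
P=np.array([ray(d,u,v,5)[:2] for u,v,_ in rows]); a,b=P[:3].mean(0),P[-3:].mean(0)
x,y,_=[np.array(q) for q in zip(*rows)]
ax=b-a; mid=(a+b)/2; print('tips',a,b,np.linalg.norm(ax),'yaw',np.degrees(np.arctan2(ax[1],ax[0]))); i=len(P)//2
k=np.argmin(abs(P@ax-mid@ax)); print('mid on handle',P[k],rows[k]); k2=[j for j in range(10,60,10)]; print(P[k2].round(1).tolist())
go(*P[k],60,np.degrees(np.arctan2(ax[1],ax[0])))
for q in ((88,150),(176,160)): print(ray(d,*q,24))
E
```

```text
tips [ 434.47674446 -277.19018119] [ 442.51192341 -149.22986894] 128.21234577958242 yaw 86.40686907786018
mid on handle [ 437.7399284 -212.8390377] (np.float64(289.5), 94, np.int64(8))
[[434.7, -268.1], [435.4, -257.9], [436.1, -247.5], [436.3, -236.9], [437.0, -226.1]]
at [ 477.2 -122.8  243.9] yaw -89.9 | tool shift mm [ 89.9  39.8 183.8] turn z deg 3.7 w 85.1 t 21.6
[ 675.92678499 -148.74367805   24.        ]
[ 572.75918025 -137.11297066   24.        ]
```

```bash

python3 -m pendant '[[0.03,0.0133,0.02,0,0,0,0.035],[0.03,0.0133,0.02,0,0,0,0.035],[0.03,0.0133,0.02,0,0,3.7,0.035],[0,0,0.045,0,0,0,0.035],[0,0,0.045,0,0,0,0.035],[0,0,0.03,0,0,0,0.035],[0,0,0.015,0,0,0,0.035],[0,0,0,0,0,0,0.035],[0,0,0,0,0,0,0.035]]'
python3 - <<'E'
from h import *
go(437.7,-212.8,27,86.4)
E
```

```text
clock: 22.55
position: [437.7, -212.9, 48.7]
ee_rot: [-0.685, 0.729, -0.0, -0.0]
contact_force: [0.6, 0.6, 0.7]
gripper_width: 34.8
grasp_force: 0.0
at [ 437.7 -212.9   48.7] yaw -93.6 | tool shift mm [-0.1 -0.  21.7] turn z deg 0.0 w 34.8 t 22.6
```

```bash

python3 -m pendant '[[0,0,0.012,0,0,0,0.03],[0,0,0.006,0,0,0,0.03],[0,0,0.0035,0,0,0,0.03],[0,0,0,0,0,0,0.03],[0,0,0,0,0,0,0.03]]'
python3 -m pendant '[[0,0,0,0,0,0,0.02],[0,0,0,0,0,0,0.01],[0,0,0,0,0,0,0],[0,0,0,0,0,0,0],[0,0,0,0,0,0,0],[0,0,0,0,0,0,0],[0,0,0,0,0,0,0]]'
```

```text
clock: 23.05
position: [436.9, -213.3, 27.8]
ee_rot: [-0.684, 0.729, -0.0, 0.0]
contact_force: [-0.3, -0.2, 0.3]
gripper_width: 29.7
grasp_force: 0.0
clock: 23.75
position: [436.9, -213.3, 28.1]
ee_rot: [-0.684, 0.729, -0.001, 0.0]
contact_force: [-0.9, 1.8, 5.3]
gripper_width: 16.5
grasp_force: 58.3
```

```bash

python3 -m pendant '[[0,0,-0.01,0,0,0,0],[0,0,-0.03,0,0,0,0],[0,0,-0.04,0,0,0,0],[0,0,-0.04,0,0,0,0],[0,0,-0.04,0,0,0,0],[0,-0.04,0,0,0,0,0],[0,-0.04,0,0,0,0,0],[0,-0.04,0,0,0,0,0],[0,-0.04,0,0,0,0,0],[0,0,0,0,0,0,0],[0,0,0,0,0,0,0]]'
python3 - <<'E'
from h import *
d=shot('wrist','w10'); go(615,-230,40,-98)
E
```

```text
clock: 24.85
position: [596.0, -223.3, 186.6]
ee_rot: [-0.684, 0.73, 0.001, -0.0]
contact_force: [-0.2, -0.1, -0.7]
gripper_width: 16.6
grasp_force: 58.4
at [ 595.2 -223.4  187. ] yaw -93.7 | tool shift mm [  5.4 -20.4 147. ] turn z deg 4.3 w 16.6 t 24.9
```

View pics/w10.png

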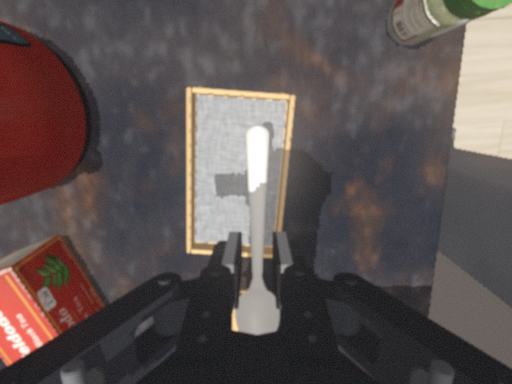

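Spoon is held level and aligned. Tray rim corners at (187,87), (296,94), (187,253) and about (277,256).

```bash
python3 - <<'E'
from h import *
d=load('w10'); P=np.array([ray(d,u,v,24)[:2] for u,v in [(187,87),(296,94),(277,256),(187,253)]]); a,b=P[3]-P[0],P[2]-P[1]
print(P.round(1).tolist(),P.mean(0),np.degrees(np.arctan2(a[1],a[0])),np.degrees(np.arctan2(b[1],b[0])),np.linalg.norm(a))
E
```

```text
[[653.1, -319.4], [553.0, -306.9], [577.8, -139.9], [676.0, -149.9]] [ 614.9886641  -229.01821516] 82.30489785857388 81.55033219265648 170.96595302463845
```

```bash

python3 -m pendant '[[0.0043,-0.02,0,0,0,0,0],[0,0,0.02,0,0,4.3,0],[0,0,0.04,0,0,0,0],[0,0,0.04,0,0,0,0],[0,0,0.025,0,0,0,0],[0,0,0.014,0,0,0,0],[0,0,0.008,0,0,0,0],[0,0,0,0,0,0,0],[0,0,0,0,0,0,0]]'
python3 -m pendant '[[0,0,0.002,0,0,0,0],[0,0,0.0015,0,0,0,0],[0,0,0,0,0,0,0],[0,0,0,0,0,0,0]]'
```

```text
clock: 25.8
position: [616.7, -229.3, 42.0]
ee_rot: [-0.656, 0.755, -0.001, 0.001]
contact_force: [0.3, -0.7, -0.1]
gripper_width: 16.4
grasp_force: 58.5
clock: 26.2
position: [615.9, -229.1, 37.1]
ee_rot: [-0.656, 0.755, -0.0, 0.0]
contact_force: [-0.2, -1.2, -0.5]
gripper_width: 16.7
grasp_force: 58.5
```

```bash

python3 -m pendant '[[0,0,0.002,0,0,0,0],[0,0,0.0015,0,0,0,0],[0,0,0,0,0,0,0],[0,0,0,0,0,0,0]]'
python3 -m pendant '[[0,0,0,0,0,0,0.02],[0,0,0,0,0,0,0.024],[0,0,0,0,0,0,0.03],[0,0,0,0,0,0,0.035],[0,0,0,0,0,0,0.035],[0,0,0,0,0,0,0.035],[0,0,-0.02,0,0,0,0.035],[0,0,-0.04,0,0,0,0.035],[0,0,-0.05,0,0,0,0.05],[0,0,-0.05,0,0,0,0.085],[0,0,-0.04,0,0,0,0.085]]' | head -2
python3 - <<'E'
from h import *
go(440,-320,240,-90)
E
```

```text
clock: 26.6
position: [615.8, -229.1, 33.3]
ee_rot: [-0.656, 0.755, 0.0, -0.0]
contact_force: [0.2, -0.4, -0.3]
gripper_width: 16.6
grasp_force: 58.6
clock: 27.7
position: [616.2, -229.3, 237.0]
at [ 616.2 -229.3  237. ] yaw -98.0 | tool shift mm [114.3 161.9  -3.5] turn z deg -8.0 w 76.6 t 27.7
```

```bash

python3 -m pendant '[[0.0228,0.0324,0,0,0,0,0.085],[0.0228,0.0324,0,0,0,0,0.085],[0.0228,0.0324,0,0,0,0,0.085],[0.0228,0.0324,0,0,0,0,0.085],[0.0228,0.0324,0,0,0,-8,0.085],[0,0,0,0,0,0,0.085],[0,0,0,0,0,0,0.085]]' | head -2
python3 - <<'E'
from h import *
d=shot('wrist','w11'); go(440,-370,200,-90); print(d['xyz'],proj(d,[440,-370,106]))
E
```

```text
clock: 28.4
position: [439.0, -319.9, 233.8]
at [ 439.7 -319.7  233.7] yaw -90.0 | tool shift mm [50.3 -0.3 33.7] turn z deg -0.0 w 85.0 t 28.4
[ 438.15101816 -393.52076283  350.8595193 ] [254.6992989  137.18641883]
```

View pics/w11.png

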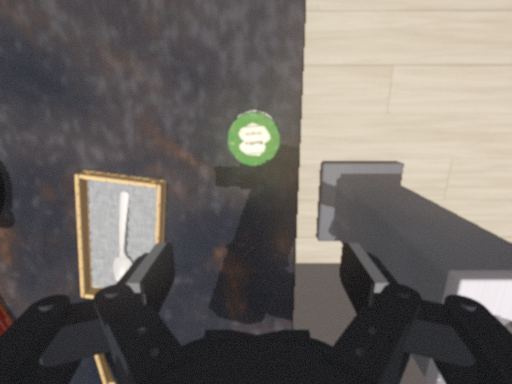

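Jar 2's cap is centred at (254,139), which gives about (440.5,-368). The spoon lies lengthways in the cutlery tray at (122,235). Grasping jar 2.

```bash

python3 -m pendant '[[0.0245,0,0,0,0,0,0.085],[0.0245,-0.0005,0.02,0,0,0,0.085],[0,0,0.04,0,0,0,0.085],[0,0,0.04,0,0,0,0.085],[0,0,0.03,0,0,0,0.085],[0,0,0.018,0,0,0,0.085],[0,0,0.008,0,0,0,0.085],[0,0,0,0,0,0,0.085]]' |head -2
python3 -m pendant '[[0,0,0,0,0,0,0.03],[0,0,0,0,0,0,0.03],[0,0,0,0,0,0,0.03],[0,0,0,0,0,0,0.03],[0,0,0,0,0,0,0.03],[0,0,0,0,0,0,0.03],[0,0,0,0,0,0,0.03],[0,0,0,0,0,0,0.03]]'
python3 -m pendant '[[0,0,-0.02,0,0,0,0.03],[0,0,-0.04,0,0,0,0.03],[0,0,-0.05,0,0,0,0.03],[0,0,-0.05,0,0,0,0.03],[0,0,-0.01,0,0,0,0.03],[0,0,0,0,0,0,0.03],[0,0,0,0,0,0,0.03]]'
python3 - <<'E'
from h import *
go(623,-45,240,-86)
E
```

```text
clock: 29.25
position: [440.5, -367.9, 76.1]
clock: 30.05
position: [441.2, -369.0, 78.8]
ee_rot: [0.707, -0.707, 0.002, -0.0]
contact_force: [0.7, 0.8, 6.2]
gripper_width: 44.0
grasp_force: 60.7
clock: 30.75
position: [439.0, -367.7, 245.3]
ee_rot: [-0.707, 0.707, 0.002, -0.0]
contact_force: [-0.2, 1.3, -1.8]
gripper_width: 43.7
grasp_force: 61.2
at [ 439.  -367.7  245.3] yaw -90.0 | tool shift mm [-322.8 -183.9    5.7] turn z deg -4.0 w 43.7 t 30.8
```

```bash

python3 -m pendant '[[-0.0359,-0.0206,0,0,0,0,0.03],[-0.0359,-0.0206,0,0,0,0,0.03],[-0.0359,-0.0206,0,0,0,0,0.03],[-0.0359,-0.0206,0,0,0,0,0.03],[-0.0359,-0.0206,0,0,0,0,0.03],[-0.0359,-0.0206,0,0,0,0,0.03],[-0.0359,-0.0206,0,0,0,0,0.03],[-0.0359,-0.0206,0,0,0,0,0.03],[-0.0359,-0.0206,0,0,0,-4,0.03],[0,0,0,0,0,0,0.03],[0,0,0,0,0,0,0.03]]' |head -2
python3 - <<'E'
from h import *
d=shot('wrist','w12'); go(625,-44,84,-86)
z=arm.read_state()['position'][2]-79; print('jar front at v=187',ray(d,258,187,z))
E
```

```text
clock: 31.85
position: [624.5, -44.5, 243.9]
at [624.3 -45.4 244.7] yaw -86.0 | tool shift mm [ -1.4  -1.7 160.7] turn z deg 0.0 w 43.6 t 31.9
jar front at v=187 [623.73843007 -64.41975699 165.65771232]
```

View pics/w12.png

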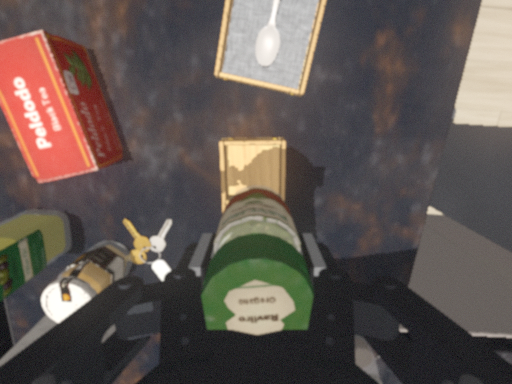

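Jar 2 hangs over the empty well, whose far rim is at v≈139. Lowering.

```bash

python3 -m pendant '[[-0.001,-0.001,0.02,0,0,0,0.03],[0,0,0.04,0,0,0,0.03],[0,0,0.04,0,0,0,0.03],[0,0,0.025,0,0,0,0.03],[0,0,0.016,0,0,0,0.03],[0,0,0.008,0,0,0,0.03],[0,0,0.003,0,0,0,0.03],[0,0,0,0,0,0,0.03]]'
python3 -m pendant '[[0,0,0.002,0,0,0,0.03],[0,0,0.002,0,0,0,0.03],[0,0,0,0,0,0,0.03],[0,0,0,0,0,0,0.03]]'
```

```text
clock: 32.7
position: [626.3, -44.9, 95.6]
ee_rot: [0.731, -0.682, 0.0, -0.0]
contact_force: [-0.3, -1.5, -1.1]
gripper_width: 43.5
grasp_force: 61.3
clock: 33.1
position: [626.4, -44.2, 91.6]
ee_rot: [0.732, -0.682, 0.0, -0.0]
contact_force: [-1.1, -0.6, -0.7]
gripper_width: 44.0
grasp_force: 61.3
```

```bash

python3 -m pendant '[[0,0,0.002,0,0,0,0.03],[0,0,0.002,0,0,0,0.03],[0,0,0,0,0,0,0.03],[0,0,0,0,0,0,0.03]]'
python3 -m pendant '[[0,0,0.002,0,0,0,0.03],[0,0,0.0015,0,0,0,0.03],[0,0,0,0,0,0,0.03],[0,0,0,0,0,0,0.03]]'
```

```text
clock: 33.5
position: [626.3, -44.2, 87.2]
ee_rot: [0.731, -0.682, -0.0, 0.0]
contact_force: [-0.7, -0.9, -1.1]
gripper_width: 44.0
grasp_force: 61.3
clock: 33.9
position: [626.4, -44.3, 83.9]
ee_rot: [0.731, -0.682, 0.0, -0.0]
contact_force: [-0.3, 0.3, -0.5]
gripper_width: 43.8
grasp_force: 61.2
```

```bash

python3 -m pendant '[[0,0,0.0015,0,0,0,0.03],[0,0,0,0,0,0,0.03],[0,0,0,0,0,0,0.03]]'
python3 -m pendant '[[0,0,0,0,0,0,0.047],[0,0,0,0,0,0,0.05],[0,0,0,0,0,0,0.06],[0,0,0,0,0,0,0.075],[0,0,0,0,0,0,0.075],[0,0,0,0,0,0,0.075],[0,0,-0.03,0,0,0,0.075],[0,0,-0.04,0,0,0,0.075],[0,0,-0.05,0,0,0,0.075],[0,0,-0.05,0,0,0,0.075],[-0.04,0,-0.03,0,0,0,0.075],[-0.04,0,-0.03,0,0,0,0.075]]' | head -2
python3 -m pendant '[[-0.03,0,0,0,0,0,0.075],[-0.03,0,0,0,0,0,0.075],[0,0,0,0,0,0,0.075],[0,0,0,0,0,0,0.075]]' | head -2
python3 - <<'E'
from h import *
d=shot('wrist','w13'); cv2.imwrite('pics/w13c.png',cv2.resize(d['image'],(800,600))[:,:,::-1])
E
```

```text
clock: 34.2
position: [626.5, -44.2, 83.8]
ee_rot: [0.732, -0.682, 0.0, -0.0]
contact_force: [-3.2, 1.1, 6.2]
gripper_width: 43.6
grasp_force: 61.6
clock: 35.4
position: [620.6, 35.5, 314.6]
clock: 35.8
position: [616.3, 95.9, 312.2]
```

View pics/w13c.png

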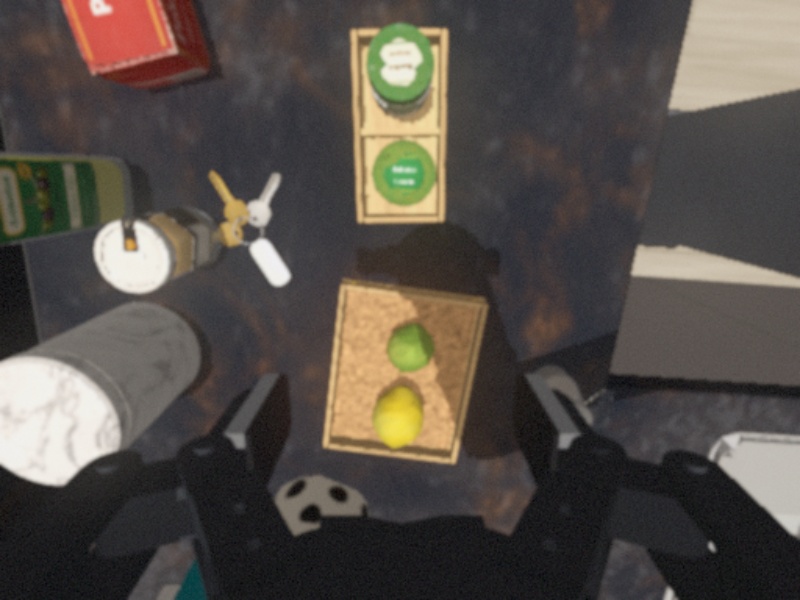

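All in place: jars in both wells at (401,62) and (405,172), lime at (410,347), lemon at (399,417). A numeric check before handing in.

```bash
python3 - <<'E'
from h import *
d=load('w13'); f=lambda u,v,z:ray(d,u*.64-.18,v*.64-.18,z)[:2]
def loc(p,c,yaw): 
    t=np.radians(yaw-90); q=p-np.array(c); return np.round([q[0]*np.cos(t)+q[1]*np.sin(t),-q[0]*np.sin(t)+q[1]*np.cos(t)],1)
print('lime',loc(f(410,347,29),(605,222),86),'lemon',loc(f(399,417,30),(605,222),86))
tr=np.mean([f(*q,24) for q in((344,281),(487,299),(457,463),(325,447))],0); print('tray c',tr)
rk=np.mean([f(*q,36) for q in((351,29),(447,29),(444,222),(358,222))],0); print('rack c',rk)
for q in((401,62),(405,172)): print('jar',loc(f(*q,111),rk,94.3),loc(f(*q,111),(623.5,-8),94.3))
blob(load('w13'),'salt?',(0,0,110),(180,60,255),(330,230,385,262),85)
s=arm.read_state(); print(s['clock'],s['grasp_force'])
E
```

```text
lime [ -2.1 -35.8] lemon [-2.2 41.2]
tray c [604.66515002 221.76296757]
rack c [623.98944951  -7.52643523]
jar [ -0.9 -35.8] [ -0.4 -35.4]
jar [-3.4 32. ] [-2.9 32.4]
salt? px 353.7 245.0 area 7 xy [478.7 187.9] axes [6. 7.] long axis yaw 114.6 rect [478.5 187.5] [4.5 3.9] 82.6
35.85 0.0
```

All well inside tolerance; the shaker was never approached and the arm is clear.

```bash
python3 -c "
from bench import arm
print(arm.job_done())"
```

```text
the job is handed in; nothing more can be done
None
```

I handed the job in at about 36 s, with no verdict returned: both jars are upright in their wells, the lemon and lime are on the fruit tray floor, the teaspoon lies lengthways in the cutlery tray, and the arm never went near the salt shaker (its final position was not measured).

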